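# Slide the carrier along the rail into the scan plate's corner pocket

### The arm

A 7-joint arm with a two-finger parallel gripper is mounted at the origin on the work surface. World frame = base frame: x ahead of the robot, y to its left, z up, the work surface at z = 0. Lengths are in m, angles in degrees, forces in N, time in s.
With the tool pointing down it reaches from about 0.425 to 0.875 m from the base axis. Payload 4.7 kg.
Tool frame: the origin (TCP) lies midway between the tips of the shut fingers; the grasp point (between the pads) lies 19 mm behind it; z points along the fingers, x is the direction in which the jaws open and shut, and the axes are right-handed (so a half turn about z gives the same grasp; the last joint's range is limited). The gripper opens to 87 mm and grips with 3 to 60 N. Pads are 19 mm wide; open, the fingers measure 117 mm over their backs; the gripper's body (75 mm by 190 mm) begins 51 mm behind the grasp point.
Start: joints at [-69.666, 18.392, -4.016, 83.108, 1.295, 78.541, -3.26], TCP at [0.217, 0.613, 0.194] pointing down, gripper open.
Joint ranges: [-163.93, 163.93], [-17.29, 119.83], [-79.2, 71.16], [3.27, 140.29], [-89.18, 269.18], [5.43, 117.66], [-154.24, 154.24]. Speed limits (degrees/s): [147.25, 147.25, 180, 180, 180, 180, 180].

### API

Orientations are given as [roll, pitch, yaw] about the fixed x, y, z axes, in that order (R = Rz(yaw) Ry(pitch) Rx(roll)).
In Python, from cell import env gives the robot as it stands.
- The arm moves only by the tool carry_out, never from a script. Its argument "plan" is a list of rows, each an object with "grip": the closure, from 0 (fully open) to 1 (shut); "dp": the shift along the tool's x, y, z in m, a list of three; "rotation": the turn, a rotation vector about the tool's x, y, z in degrees, a list of three. In form: [{"grip": grip, "dp": [dx, dy, dz], "rotation": [wx, wy, wz]}, ...]. A call has 1 to 8 rows; each row shifts and turns the pose as measured when the row begins, along the tool's axes as they then stand; what a row does not reach is not made up. A row lasts 1/12 s, in which the tool goes at most 41.7 mm and 7.16 degrees, less where a joint would pass 70% of its speed; a pose out of reach is approached as far as the arm can. A call is refused whole if a number of a shift passes 0.0417 or a number of a turn 7.16, either way. A call with a gripper value outside its range is refused whole. The fingers move at their own pace and stop on an object; "force" is the grip in N (left out, the last holds). Time passes only in rows, so rows that do not move let the fingers close. It gives the time, the measured TCP pose, the force and the opening at its end, in the units of the state.
- env.get_obs(): the state, without advancing time (a new reading comes with each control period).
- env.read_camera(name): name is "side" or "top"; returns the picture (480x640x3 uint8, red, green, blue); there is no depth.
- env.camera_params(name): a dict with "fx", "fy", "cx", "cy" (pixels), "R" (3x3) and "t" (3): a world point X has camera coordinates R X + t. Camera axes: x right, y down, z forward; pixel columns grow to the right and rows downward; lengths in m; the calibration is good to about 2 mm. A picture is of the moment at which its call begins. camera_params takes no time and is no camera call.
- env.sign_off(): hands the job in, once; it reports no verdict.
The state is a dict: "time_s": time; "qpos": joint angles; "joint_velocities": joint speeds; "effort": joint torques, N m; "tool_pos": TCP position; "tool_rot": TCP orientation; "force": force on the tool from outside, world axes, zero at the start; "wrist_torque": the same for the moment, N m; "grip_width": finger opening in m.
Only numpy, scipy, OpenCV 4.12 (cv2) and the standard library are available. Lean on these libraries where they do the work, as an engineer would, in place of code of your own. Each camera call takes 0.05 s, during which the arm holds its last target. There are 200 camera calls.

### The job

On the black scan plate, push the orange slide carrier with your fingertips until its long side lies flat against the far rail, somewhere in the middle of the plate, pause there a moment, then slide it along the rail, keeping it against the rail, fully home into the corner pocket at the end with the green cap. Only push, press or drag it: never pick it up, it stays flat on the plate. Leave the bottle, the brass objective and the blue slide box alone, and finish with the hand clear.

Things in the scene. Friction and masses are not known exactly. Their poses are not given: they have to be found in the camera images.
- plate: Fixed black scan plate, 150 (its x) by 390 (its y) by 20 mm thick; origin at the centre of its underside on the table, working face 20 mm above; z up, yaw within 0.3 rad. An aluminium rail along its far (+x) edge and an aluminium stop at each end (+y, -y) stand 14 mm above the face; the stops' inner faces are at plate y = +170 and -170 mm. Its axes are those of the three points.
- rail_mid (a point): Foot of the rail's inner face at mid-length, on the working face (plate x = +55, y = 0 mm). The rail runs straight along plate y from stop to stop.
- home_left (a point): Where the underside centre of the carrier lies when fully home in the left (+y) corner pocket, 38 mm from the stop, 15 mm from the rail (plate x = +40, y = +132 mm). A low lip, 8 mm high and 10 mm wide, parallel to the rail and 33 mm from it, reaches 30 mm out from the stop and flares at its mouth (37 mm from the stop): the carrier enters only lengthwise along the rail.
- home_right (a point): The same for the right (-y) corner pocket, the mirror image of the left one (plate x = +40, y = -132 mm).
- carrier: Loose orange metal slide carrier with a pale glass slide let into its top: 30 (its x) by 76 (its y) by 10 mm high, about 70 g, slides easily on plate and rail (friction about 0.2), origin at the centre of its underside; it lies flat on the scan plate, its long side within 0.5 rad of the rail's direction, on the near (-x) side, within 45 mm of mid-plate in y.
- green_cap: Fixed green plastic cap, 50 by 22 by 6 mm, on top of one end stop of the scan plate (at plate x = +17.5 mm, y = +182.5 or -182.5 mm; top 40 mm above the table); origin at the centre of its underside. It marks the pocket to use; it may be at either end.
- white_cap: Fixed white plastic cap of the same size on the other end stop; it marks the pocket not to use.
- bottle: Loose amber bottle with a black cap, 32 mm across, 65 mm high, standing on the table behind the rail, more than 35 mm away from the plate; origin at the centre of its underside. Leave alone.
- objective: Loose brass and steel microscope objective with a black ring, 32 mm across, 45 mm high, standing on the table behind the rail, more than 35 mm away from the plate; origin at the centre of its underside. Leave alone.
- slide_box: Loose blue slide box, 90 by 120 by 35 mm high, lying on the table beyond the left (+y) end of the plate; origin at the centre of its underside. Leave alone.
There are look-alikes about, which are no part of the job. What is meant by the carrier is not red, and is the larger of those in its own colour.

How it is judged (in metres and radians):
On the way, in this order (a step that is already met when the one before it is completed fails the run):
1. the carrier lies flat against the rail, in the middle part of the plate, clear of both pockets (x of carrier in the frame of plate above 0.037 m and angle between the x axis of carrier and the x axis of plate, either way round below 0.06 rad and z of carrier in the frame of plate below 0.024 m and y of carrier in the frame of plate between -0.1 and 0.1 m), for 0.2 s.
2. the carrier is fully home in the corner pocket at the green cap (x of carrier in the frame of plate above 0.037 m and angle between the x axis of carrier and the x axis of plate, either way round below 0.06 rad and z of carrier in the frame of plate below 0.024 m and (y of carrier in the frame of plate above 0.129 m or y of carrier in the frame of plate below -0.129 m) and horizontal distance between carrier and green_cap below 0.1 m), for 0.2 s.
At the end, for the whole second after the job is handed in: The carrier lies flat on the plate in the pocket at the green cap, within 3 mm of the rail and of the end stop, parallel to the rail within 0.06 rad, at rest; the bottle, objective and slide box are within 15 mm of where they were (all of step 2 and linear speed of carrier below 0.01 m/s and distance of each of bottle, objective, slide_box from where it was at the start of the episode below 0.015 m); the robot touches nothing.
It fails at once if the carrier is lifted off the plate by more than 6 mm (z of carrier in the frame of plate above 0.026 m).
It fails at once if the carrier is tipped by more than 0.3 rad (angle between carrier's own z axis and vertical above 0.3 rad).
It fails at once if the carrier is pushed off the plate (z of carrier in the frame of plate below 0.012 m).
It fails at once if the carrier leaves the rail by more than 10 mm on its way into a pocket (x of carrier in the frame of plate below 0.03 m and (y of carrier in the frame of plate above 0.085 m or y of carrier in the frame of plate below -0.085 m)).
It fails at once if the bottle, the objective or the slide box is moved by more than 15 mm (distance of any of bottle, objective, slide_box from where it was at the start of the episode above 0.015 m).
It also fails if it takes over 54 s, if anything falls off the work surface, if the arm or the gripper's body presses on something with over 40 N, if the wrist force passes 120 N, or if a joint passes its speed limit or range.

## Working session

There is one attempt and no reset: what is moved stays moved. The work goes in short steps, Python scripts to look and compute and a tool call to move; the robot and the scene stay as the last step left them, time stands still between calls to the robot, and variables do not carry over. Pictures are saved under pics/ and viewed, about 8 in all and at most 12, crops included, and the job is handed in when it is done.

Besides the shell and the picture viewer there is one more tool, called after "Call:" in YAML: its name, and indented under it one key for each argument. carry_out: Moves the arm, as the interface text tells. Its arguments: {"type":"object","properties":{"plan":{"type":"array","items":{"type":"object","properties":{"grip":{"type":"number"},"dp":{"type":"array","items":{"type":"number"}},"rotation":{"type":"array","items":{"type":"number"}}}}},"force":{"type":"number"}},"required":["plan"]}

```bash
mkdir -p pics
python3 - <<'E'
from cell import env
import cv2
for n in("top","side"):
    cv2.imwrite(f"pics/{n}0.png",env.read_camera(n)[:,:,::-1]); p=env.camera_params(n); print(n,p)
print(env.get_obs())
E
```

```text
top {'fx': 441.91328613092804, 'fy': 441.91328613092804, 'cx': 319.45998643630696, 'cy': 244.49262430528782, 'R': array([[-0.00756682, -0.99995159, -0.00628924],
       [-0.99537705,  0.00813411, -0.09569938],
       [ 0.0957459 ,  0.00553603, -0.99539041]]), 't': array([0.10458878, 0.567255  , 0.71435031])}
side {'fx': 448.7812129457629, 'fy': 448.7812129457629, 'cx': 323.6544446846844, 'cy': 242.7159791178435, 'R': array([[ 0.9016319 , -0.43202652, -0.0203225 ],
       [-0.29132467, -0.57191755, -0.76683783],
       [ 0.31967148,  0.69732589, -0.64151909]]), 't': array([-0.47927566,  0.25343293,  0.52517999])}
{'time_s': 0.1, 'qpos': array([-69.66548204,  18.43601604,  -4.01598066,  83.16767613,
         1.29464658,  78.54075866,  -3.25822508]), 'joint_velocities': array([-0.01898197, -0.01614734,  0.08332826, -0.22771791,  0.01851313,
       -0.02776584, -0.04025493]), 'effort': array([-6.89396966e-04, -4.92572844e+01, -4.05968344e-01, -3.13399780e+01,
       -6.41993224e-02,  3.94732424e-02,  7.44869340e-05]), 'tool_pos': array([0.21711984, 0.61208834, 0.19255941]), 'tool_rot': array([1.79995064e+02, 9.92371132e-02, 7.04771978e+01]), 'force': array([-0.34467689,  1.1136177 ,  0.33411448]), 'wrist_torque': array([ 0.02043114, -0.01896688, -0.015936  ]), 'grip_width': 0.08716578248904645}
```

View pics/top0.png

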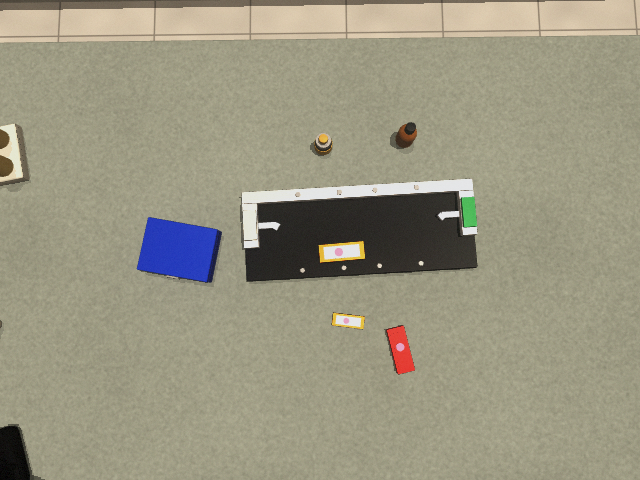

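View pics/side0.png

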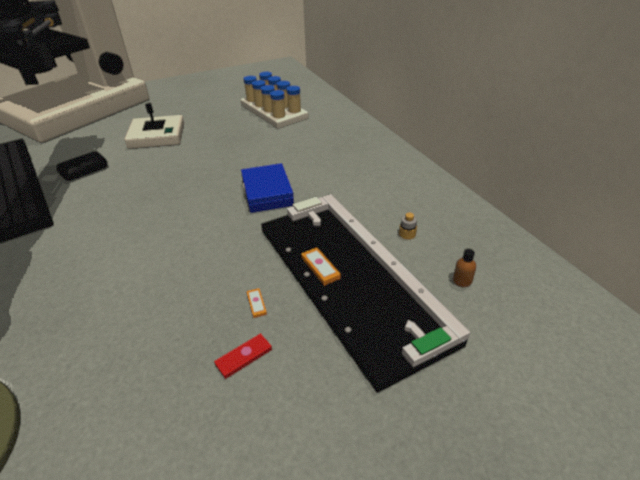

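The top view shows the carrier at (342,252), the green cap at the right (-y) end at (469,212), the white cap at (250,222), and the bottle and objective behind the rail. Next I fit the plate and carrier poses.

```bash
cat > h.py <<'E'
import numpy as np, cv2
from cell import env
P=env.camera_params("top"); K=np.array([[P['fx'],0,P['cx']],[0,P['fy'],P['cy']],[0,0,1]]); R=np.array(P['R']); t=np.array(P['t'])
def ray(u,v,z):
    d=R.T@np.linalg.inv(K)@[u,v,1.]; c=-R.T@t; return c+d*(z-c[2])/d[2]
def proj(X): return cv2.projectPoints(np.array(X,float).reshape(-1,3),cv2.Rodrigues(R)[0],t,K,None)[0][:,0]
def cen(m):
    n,l,s,c=cv2.connectedComponentsWithStats(m.astype(np.uint8)); i=1+np.argmax(s[1:,4]); return l==i,c[i],s[i]
def carrier(im, z=.03):
    h=cv2.cvtColor(im,cv2.COLOR_RGB2HSV); m=cv2.inRange(h,(8,120,120),(28,255,255)); m[:180]=0;m[285:]=0
    m,_,_=cen(m); pts=cv2.findNonZero(m.astype(np.uint8)); hull=cv2.convexHull(pts)
    W=np.array([ray(*p,z)[:2] for p in cv2.boxPoints(cv2.minAreaRect(hull))]) 
    e=[W[1]-W[0],W[2]-W[1]]; L=max(e,key=np.linalg.norm)
    return W.mean(0),np.degrees(np.arctan2(L[1],L[0]))%180,[np.linalg.norm(a) for a in e]
E
python3 - <<'E'
from h import *
im=env.read_camera("top"); h=cv2.cvtColor(im,cv2.COLOR_RGB2HSV)
_,g,s=cen(cv2.inRange(h,(45,100,60),(80,255,255))); G=ray(*g,.04); print("green",g,s,G)
# rail outer edge: strongest dark->bright transition down each column
gr=cv2.cvtColor(im,cv2.COLOR_RGB2GRAY).astype(float); pts=[]
for u in range(255,465,5):
    d=np.diff(gr[170:205,u]); i=np.argmax(d); 
    k=d[max(i-1,0):i+2].clip(0); pts.append(ray(u,170+max(i-1,0)+(k*np.arange(len(k))).sum()/k.sum()+.5,.034)[:2])
pts=np.array(pts); a=np.polyfit(pts[:,1],pts[:,0],1); r=pts[:,0]-np.polyval(a,pts[:,1]); print("rail res mm",r.std()*1e3,a)
yaw=-np.arctan(a[0]); c,sn=np.cos(yaw),np.sin(yaw); ex=np.array([c,sn]);ey=np.array([-sn,c])
# origin: x from rail (75), y from green (-182.5)
p0=pts.mean(0)+ex*0; ox=np.array([np.polyval(a,0),0])@ex-.075; oy=G[:2]@ey+.1825
O=ox*ex+oy*ey; print("yaw",np.degrees(yaw),"O",O,"green plate x",(G[:2]-O)@ex)
C=carrier(im); print("carrier",C,"in plate",(C[0]-O)@ex,(C[0]-O)@ey, "rel ang",C[1]-90-np.degrees(yaw))
def w(x,y,z): return np.r_[O+x*ex+y*ey,z]
o=im.copy()
for q in ([[-.075,-.195,.02],[-.075,.195,.02],[.055,.195,.034],[.055,-.195,.034]],[[.055,-.17,.02],[.055,.17,.02],[-.0,.17,.02],[-.0,-.17,.02]],[[-.0075,.1715,.04],[-.0075,.1935,.04],[.0425,.1935,.04],[.0425,.1715,.04]]):
    cv2.polylines(o,[np.round(proj([w(*p) for p in q])*8).astype(int)],True,(255,0,0),1,cv2.LINE_AA,3)
cv2.imwrite("pics/ov.png",cv2.resize(o[160:300,230:490],None,fx=3,fy=3,interpolation=2)[:,:,::-1])
np.savez("pl.npz",O=O,yaw=yaw)
E
```

```text
green [468.50248756 211.61691542] [461 197  16  30 402] [ 0.61962512 -0.1475897   0.04      ]
rail res mm 3.498660147368866 [-0.05495032  0.66857734]
yaw 3.145257979711663 O [0.59161531 0.03364648] green plate x 0.01802362859068613
carrier (array([0.55607819, 0.06363538]), np.float64(94.75026552044497), [np.float64(0.07591278395654061), np.float64(0.02972292558221046)]) in plate -0.033838177194935384 0.03189356735369768 rel ang 1.6050075407333066
```

View pics/ov.png

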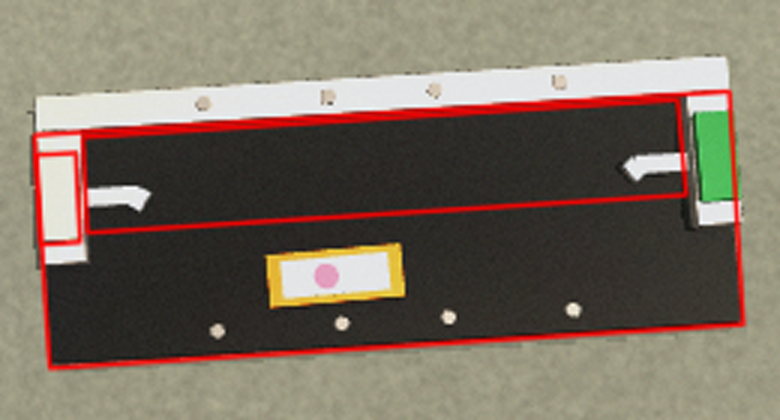

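Plate yaw is 3.15° with its centre at (0.592, 0.034). The overlay fits to about 1–2 mm. The carrier sits at plate (-34, +32) mm, 1.6° off the rail, and measures 76×30 mm as it should. The green pocket is at -y. I'll turn the tool to yaw ≈ 93° so that tool x = plate y and tool y = plate x.

Call:
carry_out:
  plan:
    - {"grip": 0.4,"dp": [0,0,0],"rotation": [0,0,-6]}
    - {"grip": 0.4,"dp": [0,0,0],"rotation": [0,0,-6]}
    - {"grip": 0.4,"dp": [0,0,0],"rotation": [0,0,-6]}
    - {"grip": 0.4,"dp": [0,0,0],"rotation": [0,0,-4.7]}
    - {"grip": 0.4,"dp": [-0.037,0.018,0],"rotation": [0,0,0]}
    - {"grip": 0.4,"dp": [-0.037,0.018,0],"rotation": [0,0,0]}
    - {"grip": 0.4,"dp": [-0.037,0.018,0],"rotation": [0,0,0]}
    - {"grip": 0.4,"dp": [-0.037,0.018,0],"rotation": [0,0,0]}

```text
time_s: 0.82
tool_pos: [0.2919, 0.4725, 0.1862]
tool_rot: [-179.4, 0.2, 95.5]
force: [0.5, 0.3, -0.2]
grip_width: 0.053
```

Call:
carry_out:
  plan:
    - {"grip": 0.4,"dp": [-0.037,0.018,0],"rotation": [0,0,0]}
    - {"grip": 0.4,"dp": [-0.037,0.018,0],"rotation": [0,0,0]}
    - {"grip": 0.4,"dp": [-0.037,0.018,0],"rotation": [0,0,0]}
    - {"grip": 0.4,"dp": [-0.037,0.018,0],"rotation": [0,0,0]}
    - {"grip": 0.4,"dp": [-0.037,0.018,0],"rotation": [0,0,0]}
    - {"grip": 0.4,"dp": [-0.037,0.018,0],"rotation": [0,0,0]}
    - {"grip": 0.4,"dp": [-0.037,0.018,0],"rotation": [0,0,0]}
    - {"grip": 0.4,"dp": [0,0,0],"rotation": [0,0,0]}

```text
time_s: 1.48
tool_pos: [0.4453, 0.212, 0.1848]
tool_rot: [-179.5, 0.4, 94.9]
force: [0.2, -0.2, 0.3]
grip_width: 0.0522
```

```bash
cat >> h.py <<'E'
try:
    D=np.load("pl.npz"); O=D["O"]; yaw=float(D["yaw"]); c,s=np.cos(yaw),np.sin(yaw); EX=np.array([c,s]);EY=np.array([-s,c])
except Exception: pass
def st():
    o=env.get_obs(); d=o["tool_pos"][:2]-O
    print("t%.2f plate x %.1f y %.1f z %.1f mm"%(o["time_s"],d@EX*1e3,d@EY*1e3,o["tool_pos"][2]*1e3),"rot",o["tool_rot"].round(2),"F",(o["force"]).round(1),"w",round(o["grip_width"],4))
E
python3 -c "from h import *; st()"
```

```text
t1.48 plate x -136.3 y 186.1 z 184.8 mm rot [-179.49    0.42   94.87] F [ 0.2 -0.2  0.3] w 0.0522
```

Call:
carry_out:
  plan:
    - {"grip": 0.4,"dp": [-0.035,0.012,0.01],"rotation": [-0.5,-0.4,1.7]}
    - {"grip": 0.4,"dp": [-0.035,0.012,0.02],"rotation": [0,0,0]}
    - {"grip": 0.4,"dp": [-0.035,0.012,0.02],"rotation": [0,0,0]}
    - {"grip": 0.4,"dp": [-0.035,0.012,0.02],"rotation": [0,0,0]}
    - {"grip": 0.4,"dp": [-0.02,0.01,0.02],"rotation": [0,0,0]}
    - {"grip": 0.4,"dp": [0,0,0.01],"rotation": [0,0,0]}
    - {"grip": 0.4,"dp": [0,0,0],"rotation": [0,0,0]}
    - {"grip": 0.4,"dp": [0,0,0],"rotation": [0,0,0]}

```text
time_s: 2.15
tool_pos: [0.513, 0.0537, 0.0852]
tool_rot: [179.8, 0.7, 92.8]
force: [-0.2, -0.5, 0.6]
grip_width: 0.0519
```

```bash
python3 -c "
from h import *; st()
cv2.imwrite('pics/s1.png',env.read_camera('side')[120:420,160:520,::-1].repeat(2,0).repeat(2,1))"
```

```text
t2.15 plate x -77.4 y 24.3 z 85.2 mm rot [179.79   0.69  92.77] F [-0.2 -0.5  0.6] w 0.0519
```

View pics/s1.png

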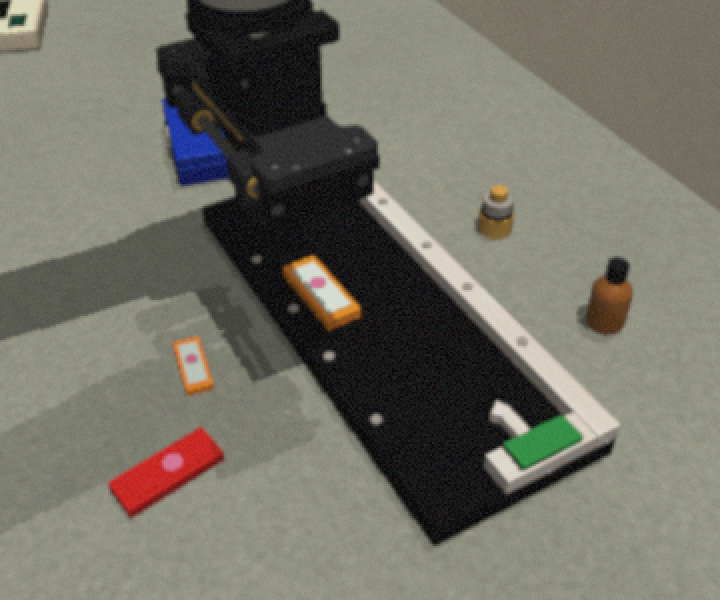

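The side view shows the gripper hovering near the carrier's near side (carrier at crop (320,290)), with everything else undisturbed. Descending now.

Call:
carry_out:
  plan:
    - {"grip": 0.4,"dp": [0.006,0,0.02],"rotation": [0,0,0]}
    - {"grip": 0.4,"dp": [0.002,0,0.02],"rotation": [0,0,-0.4]}
    - {"grip": 0.4,"dp": [0,0,0.012],"rotation": [0,0,0]}
    - {"grip": 0.4,"dp": [0,0,0.003],"rotation": [0,0,0]}
    - {"grip": 0.4,"dp": [0,0,0],"rotation": [0,0,0]}

```text
time_s: 2.62
tool_pos: [0.5155, 0.0728, 0.0345]
tool_rot: [179.3, 0.3, 94.0]
force: [-0.0, -0.5, -0.1]
grip_width: 0.0521
```

```bash
python3 -c "from h import *; st()"
```

```text
t2.62 plate x -73.8 y 43.2 z 34.5 mm rot [179.26   0.31  93.99] F [-0.  -0.5 -0.1] w 0.0521
```

Call:
carry_out:
  plan:
    - {"grip": 0.4,"dp": [-0.008,0,0.003],"rotation": [0.5,0,0.8]}
    - {"grip": 0.4,"dp": [0,0,0.003],"rotation": [0,0,0]}
    - {"grip": 0.4,"dp": [0,0,0],"rotation": [0,0,0]}
    - {"grip": 0.4,"dp": [0,0,0],"rotation": [0,0,0]}

```text
time_s: 2.95
tool_pos: [0.5185, 0.0669, 0.0318]
tool_rot: [179.5, 0.2, 93.3]
force: [0.4, 0.6, -0.6]
grip_width: 0.0524
```

```bash
python3 -c "from h import *; st()"
```

```text
t2.95 plate x -71.1 y 37.2 z 31.8 mm rot [179.49   0.18  93.32] F [ 0.4  0.6 -0.6] w 0.0524
```

Call:
carry_out:
  plan:
    - {"grip": 0.4,"dp": [-0.004,0,0.004],"rotation": [0,0,0]}
    - {"grip": 0.4,"dp": [0,0,0.004],"rotation": [0,0,0]}
    - {"grip": 0.4,"dp": [0,0,0],"rotation": [0,0,0]}

```text
time_s: 3.2
tool_pos: [0.52, 0.0625, 0.0245]
tool_rot: [179.3, 0.1, 93.3]
force: [-0.9, -0.4, -0.0]
grip_width: 0.052
```

```bash
python3 -c "from h import *; st()"
```

```text
t3.20 plate x -69.9 y 32.7 z 24.5 mm rot [1.7934e+02 1.3000e-01 9.3280e+01] F [-0.9 -0.4 -0. ] w 0.052
```

Call:
carry_out:
  plan:
    - {"grip": 0.4,"dp": [0,0.009,0],"rotation": [0,0,0]}
    - {"grip": 0.4,"dp": [0,0.009,0],"rotation": [0,0,0]}
    - {"grip": 0.4,"dp": [0,0.009,0],"rotation": [0,0,0]}
    - {"grip": 0.4,"dp": [0,0.009,0],"rotation": [0,0,0]}
    - {"grip": 0.4,"dp": [0,0.009,0],"rotation": [0,0,0]}
    - {"grip": 0.4,"dp": [0,0.006,0],"rotation": [0,0,0]}
    - {"grip": 0.4,"dp": [0,0,0],"rotation": [0,0,0]}

```text
time_s: 3.78
tool_pos: [0.578, 0.0657, 0.0248]
tool_rot: [179.2, 0.2, 93.3]
force: [-0.2, -0.5, -0.4]
grip_width: 0.0523
```

```bash
python3 -c "from h import *; st()"
```

```text
t3.78 plate x -11.9 y 32.8 z 24.8 mm rot [1.7925e+02 1.5000e-01 9.3290e+01] F [-0.2 -0.5 -0.4] w 0.0523
```

Straight travel. Now I approach the rail gently.

Call:
carry_out:
  plan:
    - {"grip": 0.4,"dp": [0,0.006,0],"rotation": [0,0,0]}
    - {"grip": 0.4,"dp": [0,0.006,0],"rotation": [0,0,0]}
    - {"grip": 0.4,"dp": [0,0.004,0],"rotation": [0,0,0]}
    - {"grip": 0.4,"dp": [0,0,0],"rotation": [0,0,0]}

```text
time_s: 4.12
tool_pos: [0.5956, 0.0667, 0.0246]
tool_rot: [179.3, 0.2, 93.3]
force: [0.7, 0.8, -0.3]
grip_width: 0.0521
```

```bash
python3 -c "
from h import *; st()
cv2.imwrite('pics/s2.png',env.read_camera('side')[120:420,160:520,::-1].repeat(2,0).repeat(2,1))"
```

```text
t4.12 plate x 5.8 y 32.8 z 24.6 mm rot [179.3    0.18  93.3 ] F [ 0.7  0.8 -0.3] w 0.0521
```

View pics/s2.png

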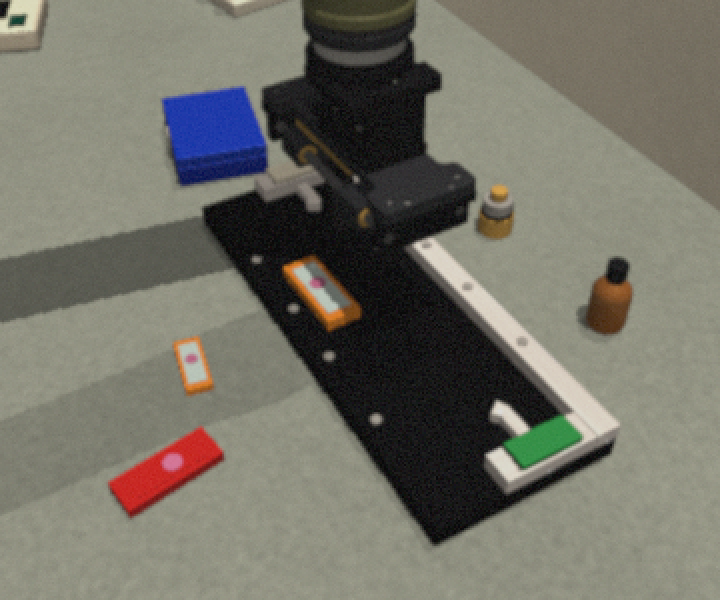

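The carrier has not moved (still at crop (320,290)) and the gripper appears higher or further left than reported. I'll check by projecting the TCP into the side image.

```bash
python3 -c "
from h import *; st()
Q=env.camera_params('side'); 
def pj(X):
    X=np.array(Q['R'])@X+Q['t']; return np.array([Q['fx']*X[0]/X[2]+Q['cx'],Q['fy']*X[1]/X[2]+Q['cy']])
p=env.get_obs()['tool_pos']; print('tcp side crop',(pj(p)-[160,120])*2,'top',proj(p))
w=lambda x,y,z:np.r_[O+x*EX+y*EY,z]
print('carrier',(pj(w(-.034,.032,.03))-[160,120])*2,'railmid',(pj(w(.055,0,.02))-[160,120])*2,'green',(pj(w(.0175,-.1825,.04))-[160,120])*2)
im=env.read_camera('top');cv2.imwrite('pics/t2.png',im[:,:,::-1])"
```

```text
t4.17 plate x 5.4 y 32.8 z 24.6 mm rot [1.7932e+02 1.7000e-01 9.3290e+01] F [ 0.8 -0.3  1. ] w 0.0521
tcp side crop [361.0876707  273.15306396] top [[339.12147117 228.51264772]]
carrier [319.67471169 284.91435671] railmid [432.67896803 280.12014639] green [541.53291481 436.91284527]
```

View pics/t2.png

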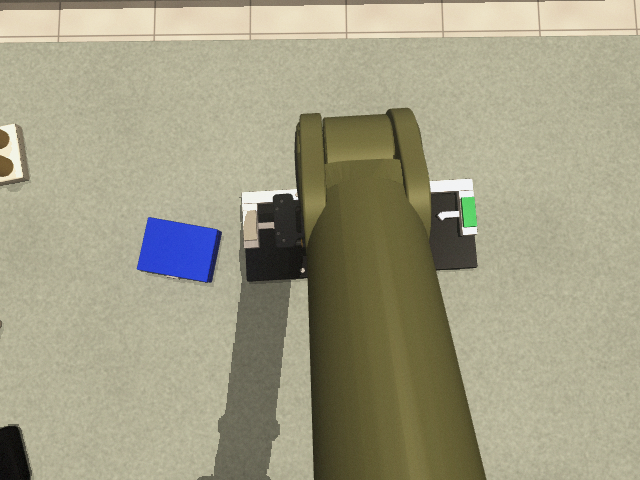

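The TCP is where it is reported: the tips of half-open fingers sit higher than the shut-finger TCP, so they passed over the carrier. I'll lift, go back, shut the fingers and come down again.

Call:
carry_out:
  plan:
    - {"grip": 0.4,"dp": [0,0,-0.02],"rotation": [0,0,0]}
    - {"grip": 0.4,"dp": [0,-0.01,-0.015],"rotation": [0,0,0]}
    - {"grip": 0.4,"dp": [0,-0.025,0],"rotation": [0,0,0]}
    - {"grip": 1,"dp": [0,-0.025,0],"rotation": [0,0,0]}
    - {"grip": 1,"dp": [0,-0.015,0],"rotation": [0,0,0]}
    - {"grip": 1,"dp": [0,0,0],"rotation": [0,0,0]}
    - {"grip": 1,"dp": [0,0,0],"rotation": [0,0,0]}
    - {"grip": 1,"dp": [0,0,0],"rotation": [0,0,0]}

```text
time_s: 4.88
tool_pos: [0.515, 0.0621, 0.06]
tool_rot: [179.4, 0.1, 93.3]
force: [0.5, 0.0, 0.0]
grip_width: 0.0263
```

```bash
python3 -c "from h import *; st()"
```

```text
t4.88 plate x -75.0 y 32.7 z 60.0 mm rot [1.7941e+02 1.2000e-01 9.3300e+01] F [0.5 0.  0. ] w 0.0263
```

Call:
carry_out:
  plan:
    - {"grip": 1,"dp": [0,0,0],"rotation": [0,0,0]}
    - {"grip": 1,"dp": [0,0,0],"rotation": [0,0,0]}
    - {"grip": 1,"dp": [0,0,0.015],"rotation": [0,0,0]}
    - {"grip": 1,"dp": [0,0,0.01],"rotation": [0,0,0]}
    - {"grip": 1,"dp": [0,0,0.006],"rotation": [0,0,0]}
    - {"grip": 1,"dp": [0,0,0.002],"rotation": [0,0,0]}
    - {"grip": 1,"dp": [0,0,0],"rotation": [0,0,0]}
    - {"grip": 1,"dp": [0,0,0],"rotation": [0,0,0]}

```text
time_s: 5.55
tool_pos: [0.5201, 0.0617, 0.0252]
tool_rot: [179.3, 0.2, 93.2]
force: [-0.2, -0.0, 0.3]
grip_width: 0.0003
```

```bash
python3 -c "from h import *; st()"
```

```text
t5.55 plate x -69.8 y 32.0 z 25.2 mm rot [179.29   0.24  93.25] F [-0.2 -0.   0.3] w 0.0003
```

Call:
carry_out:
  plan:
    - {"grip": 1,"dp": [0,0.007,0.001],"rotation": [0,0,0]}
    - {"grip": 1,"dp": [0,0.007,0],"rotation": [0,0,0]}
    - {"grip": 1,"dp": [0,0.007,0],"rotation": [0,0,0]}
    - {"grip": 1,"dp": [0,0.007,0],"rotation": [0,0,0]}
    - {"grip": 1,"dp": [0,0.007,0],"rotation": [0,0,0]}
    - {"grip": 1,"dp": [0,0.007,0],"rotation": [0,0,0]}
    - {"grip": 1,"dp": [0,0,0],"rotation": [0,0,0]}

```text
time_s: 6.13
tool_pos: [0.5692, 0.065, 0.0268]
tool_rot: [179.0, 0.2, 93.3]
force: [1.1, -0.0, 0.3]
grip_width: 0.0002
```

```bash
python3 -c "
from h import *; st()
cv2.imwrite('pics/s3.png',env.read_camera('side')[120:420,160:520,::-1].repeat(2,0).repeat(2,1))"
```

```text
t6.13 plate x -20.6 y 32.5 z 26.8 mm rot [179.01   0.2   93.28] F [ 1.1 -0.   0.3] w 0.0002
```

View pics/s3.png

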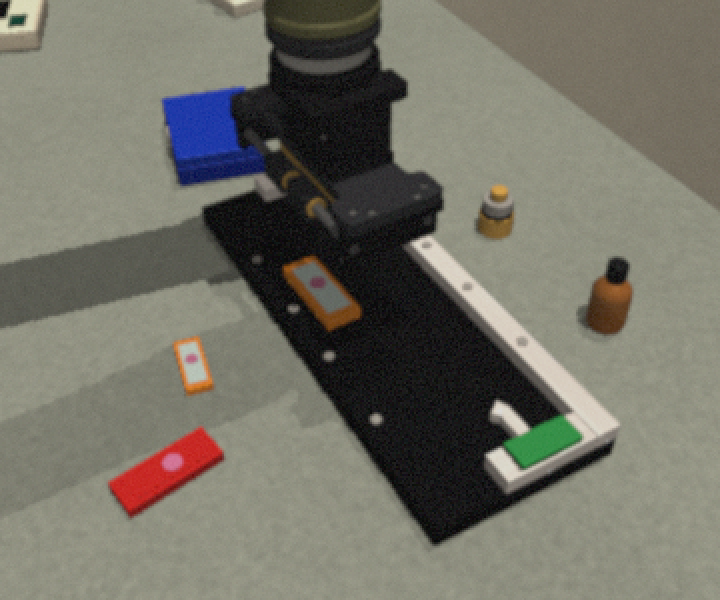

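The carrier is still in place at (320,290) though the reported TCP would be inside it. I'll test the reported pose against the gripper's visible body.

```bash
python3 -c "
from h import *; from scipy.spatial.transform import Rotation as Ro
Q=env.camera_params('side'); o=env.get_obs(); print(o['qpos'].round(2))
im=env.read_camera('side'); tp=env.read_camera('top')
Rt=Ro.from_euler('xyz',o['tool_rot'],degrees=True).as_matrix()
def pj(X):
    X=np.array(Q['R'])@X+Q['t']; return np.array([Q['fx']*X[0]/X[2]+Q['cx'],Q['fy']*X[1]/X[2]+Q['cy']])
print('Cside',-np.array(Q['R']).T@Q['t'])
c=[(a,b,d) for d in(-.07,-.16) for a,b in((-.095,-.0375),(-.095,.0375),(.095,.0375),(.095,-.0375))]+[(0,0,0)]
u=np.array([pj(o['tool_pos']+Rt@p) for p in c]); v=np.array([proj(o['tool_pos']+Rt@p)[0] for p in c])
def dr(im,u):
    for k in(0,4): cv2.polylines(im,[u[k:k+4].astype(int)],True,(255,0,0) if k==0 else (255,255,0),1)
    cv2.circle(im,tuple(int(x) for x in u[8]),3,(0,255,255),-1); return im
a=dr(im.copy(),u)[100:340,180:480]; b=dr(tp.copy(),v)[80:320,180:480]
big=cv2.resize(np.hstack([a,b]),(800,320)); big=cv2.convertScaleAbs(big,alpha=1.6,beta=25)
cv2.imwrite('pics/chk.png',big[:,:,::-1])"
```

```text
[-27.62  16.88  21.01 106.67  -6.83  56.79  89.51]
Cside [ 0.33807642 -0.42833866  0.52151486]
```

View pics/chk.png

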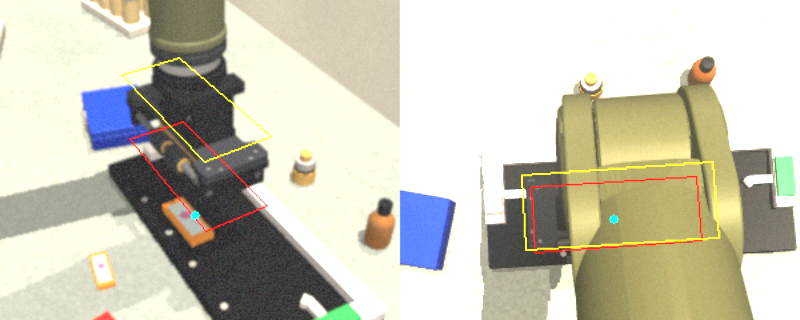

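The side view puts the gripper body some 30 mm higher than the reported pose predicts, while the top view agrees in y. The true tip height is therefore doubtful. I'll go back off the carrier and probe down on the bare plate for contact.

Call:
carry_out:
  plan:
    - {"grip": 1,"dp": [0,0,-0.01],"rotation": [0,0,0]}
    - {"grip": 1,"dp": [0,-0.02,0],"rotation": [0,0,0]}
    - {"grip": 1,"dp": [0,-0.02,0],"rotation": [0,0,0]}
    - {"grip": 1,"dp": [0,-0.008,0],"rotation": [0,0,0]}
    - {"grip": 1,"dp": [0,0,0],"rotation": [0.5,0,0]}

```text
time_s: 6.7
tool_pos: [0.5163, 0.0617, 0.0378]
tool_rot: [179.7, 0.2, 93.3]
force: [-0.0, 0.5, -0.8]
grip_width: 0.0005
```

Call:
carry_out:
  plan:
    - {"grip": 1,"dp": [0,0,0.005],"rotation": [0,0,0]}
    - {"grip": 1,"dp": [0,0,0.004],"rotation": [0,0,0]}
    - {"grip": 1,"dp": [0,0,0.003],"rotation": [0,0,0]}
    - {"grip": 1,"dp": [0,0,0],"rotation": [0,0,0]}

```text
time_s: 7.03
tool_pos: [0.5195, 0.0623, 0.0265]
tool_rot: [179.5, 0.1, 93.3]
force: [-0.5, -0.7, -0.0]
grip_width: 0.0008
```

```bash
python3 -c "from h import *; st()"
```

```text
t7.03 plate x -70.4 y 32.5 z 26.5 mm rot [1.7946e+02 1.2000e-01 9.3280e+01] F [-0.5 -0.7 -0. ] w 0.0008
```

Call:
carry_out:
  plan:
    - {"grip": 1,"dp": [0,0,0.003],"rotation": [0,0,0]}
    - {"grip": 1,"dp": [0,0,0.003],"rotation": [0,0,0]}
    - {"grip": 1,"dp": [0,0,0],"rotation": [0,0,0]}

```text
time_s: 7.28
tool_pos: [0.5205, 0.062, 0.0192]
tool_rot: [179.5, 0.2, 93.3]
force: [-0.1, 0.0, 0.1]
grip_width: 0.0005
```

Call:
carry_out:
  plan:
    - {"grip": 1,"dp": [0,0,0.002],"rotation": [0,0,0]}
    - {"grip": 1,"dp": [0,0,0.001],"rotation": [0,0,0]}
    - {"grip": 1,"dp": [0,0,0],"rotation": [0,0,0]}

```text
time_s: 7.53
tool_pos: [0.5206, 0.0619, 0.0154]
tool_rot: [179.5, 0.2, 93.3]
force: [-0.2, 0.6, -0.2]
grip_width: 0.0002
```

Call:
carry_out:
  plan:
    - {"grip": 1,"dp": [0,0,0.003],"rotation": [0,0,0]}
    - {"grip": 1,"dp": [0,0,0.002],"rotation": [0,0,0]}
    - {"grip": 1,"dp": [0,0,0],"rotation": [0,0,0]}

```text
time_s: 7.78
tool_pos: [0.5207, 0.0619, 0.01]
tool_rot: [179.5, 0.2, 93.3]
force: [0.0, 0.4, -0.3]
grip_width: 0.0006
```

Call:
carry_out:
  plan:
    - {"grip": 1,"dp": [0,0,0.002],"rotation": [0,0,0]}
    - {"grip": 1,"dp": [0,0,0.001],"rotation": [0,0,0]}
    - {"grip": 1,"dp": [0,0,0],"rotation": [0,0,0]}

```text
time_s: 8.03
tool_pos: [0.5207, 0.0619, 0.0067]
tool_rot: [179.5, 0.2, 93.3]
force: [0.1, -0.3, 0.3]
grip_width: 0.0006
```

```bash
python3 -c "
from h import *; st()
cv2.imwrite('pics/s4.png',cv2.convertScaleAbs(env.read_camera('side')[120:420,160:520,::-1].repeat(2,0).repeat(2,1),alpha=2,beta=20))"
```

```text
t8.03 plate x -69.3 y 32.1 z 6.7 mm rot [179.51   0.2   93.26] F [ 0.1 -0.3  0.3] w 0.0006
```

View pics/s4.png

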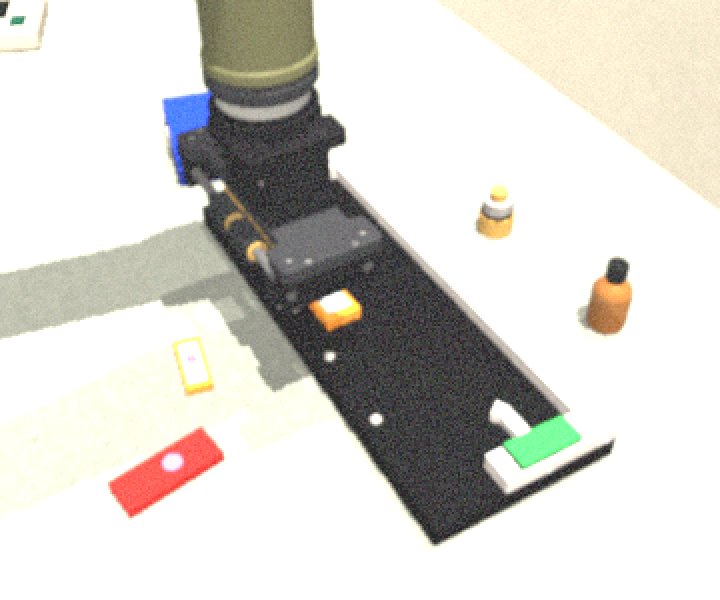

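Picture count is 9. The carrier is untouched (front end at (335,315)) and the body is above the plate. The reading says z = 6.7 mm with no contact, so it reads low. I'll keep probing.

Call:
carry_out:
  plan:
    - {"grip": 1,"dp": [0,0,0.002],"rotation": [0,0,0]}
    - {"grip": 1,"dp": [0,0,0.002],"rotation": [0,0,0]}
    - {"grip": 1,"dp": [0,0,0],"rotation": [0,0,0]}

```text
time_s: 8.33
tool_pos: [0.5209, 0.0619, 0.0026]
tool_rot: [179.5, 0.2, 93.3]
force: [-0.3, 0.2, 0.3]
grip_width: 0.0002
```

Call:
carry_out:
  plan:
    - {"grip": 1,"dp": [0,0,0.002],"rotation": [0,0,0]}
    - {"grip": 1,"dp": [0,0,0.002],"rotation": [0,0,0]}
    - {"grip": 1,"dp": [0,0,0],"rotation": [0,0,0]}

```text
time_s: 8.58
tool_pos: [0.521, 0.062, -0.0018]
tool_rot: [179.5, 0.2, 93.3]
force: [-0.9, -0.4, -0.9]
grip_width: 0.0007
```

Call:
carry_out:
  plan:
    - {"grip": 1,"dp": [0,0,0.002],"rotation": [0,0,0]}
    - {"grip": 1,"dp": [0,0,0.001],"rotation": [0,0,0]}
    - {"grip": 1,"dp": [0,0,0],"rotation": [0,0,0]}

```text
time_s: 8.83
tool_pos: [0.521, 0.0619, -0.0053]
tool_rot: [179.5, 0.2, 93.3]
force: [-0.2, -0.3, 0.4]
grip_width: 0.0004
```

Call:
carry_out:
  plan:
    - {"grip": 1,"dp": [0,0,0.002],"rotation": [0,0,0]}
    - {"grip": 1,"dp": [0,0,0.001],"rotation": [0,0,0]}
    - {"grip": 1,"dp": [0,0,0],"rotation": [0,0,0]}

```text
time_s: 9.08
tool_pos: [0.5211, 0.0619, -0.0085]
tool_rot: [179.5, 0.2, 93.3]
force: [0.4, 0.5, 0.6]
grip_width: 0.001
```

Call:
carry_out:
  plan:
    - {"grip": 1,"dp": [0,0,0.002],"rotation": [0,0,0]}
    - {"grip": 1,"dp": [0,0,0.001],"rotation": [0,0,0]}
    - {"grip": 1,"dp": [0,0,0],"rotation": [0,0,0]}

```text
time_s: 9.33
tool_pos: [0.522, 0.0621, -0.0081]
tool_rot: [179.5, 0.1, 93.2]
force: [0.3, 0.1, 0.5]
grip_width: 0.0006
```

Call:
carry_out:
  plan:
    - {"grip": 1,"dp": [0,0,0.002],"rotation": [0,0,0]}
    - {"grip": 1,"dp": [0,0,0.001],"rotation": [0,0,0]}
    - {"grip": 1,"dp": [0,0,0],"rotation": [0,0,0]}

```text
time_s: 9.58
tool_pos: [0.5229, 0.0622, -0.0082]
tool_rot: [179.4, 0.0, 93.2]
force: [-0.6, 0.7, 0.5]
grip_width: 0.0005
```

z has stopped at -8.2 mm (likely the plate face, 20 mm), yet force reads about 0. I'll compare the joint torques.

```bash
python3 -c "
from h import *; st(); o=env.get_obs(); print(o['qpos'].round(2),o['effort'].round(2),o['wrist_torque'].round(2))"
```

```text
t9.58 plate x -67.0 y 32.3 z -8.2 mm rot [1.7941e+02 4.0000e-02 9.3240e+01] F [-0.6  0.7  0.5] w 0.0005
[-28.38  14.75  20.74 114.    -6.47  51.76  88.93] [ 1.000e-02 -3.734e+01  2.920e+00 -2.525e+01  5.000e-02  1.200e-01
  0.000e+00] [ 0.08  0.04 -0.01]
```

Call:
carry_out:
  plan:
    - {"grip": 1,"dp": [0,0,-0.003],"rotation": [0,0,0]}
    - {"grip": 1,"dp": [0,0,-0.001],"rotation": [0,0,0]}
    - {"grip": 1,"dp": [0,0,0],"rotation": [0,0,0]}

```text
time_s: 9.83
tool_pos: [0.5228, 0.0622, -0.0044]
tool_rot: [179.4, 0.1, 93.2]
force: [0.0, 0.7, 0.1]
grip_width: 0.0004
```

```bash
python3 -c "
from h import *; st(); o=env.get_obs(); print(o['qpos'].round(2),o['effort'].round(2),o['wrist_torque'].round(2))"
```

```text
t9.83 plate x -67.1 y 32.2 z -4.4 mm rot [1.7941e+02 5.0000e-02 9.3240e+01] F [0.  0.7 0.1] w 0.0004
[-28.46  14.4   20.8  113.88  -6.28  52.2   88.78] [ 2.000e-02 -3.703e+01  2.850e+00 -2.534e+01  5.000e-02  5.000e-02
 -1.000e-02] [ 0.03  0.02 -0.02]
```

No torque change either, so this was a motion floor and not contact. Geometry from the side views puts the gripper's visible block about 65–70 mm higher than expected. I'll rotate the tool so the side camera can see the fingers.

Call:
carry_out:
  plan:
    - {"grip": 1,"dp": [0,0,-0.03],"rotation": [0,0,-7]}
    - {"grip": 1,"dp": [0,0,-0.005],"rotation": [0,0,-7]}
    - {"grip": 1,"dp": [0,0,0],"rotation": [0,0,-7]}
    - {"grip": 1,"dp": [0,0,0],"rotation": [0,0,-7]}
    - {"grip": 1,"dp": [0,0,0],"rotation": [0,0,-7]}
    - {"grip": 1,"dp": [0,0,0],"rotation": [0,0,-7]}
    - {"grip": 1,"dp": [0,0,0],"rotation": [0,0,-7]}
    - {"grip": 1,"dp": [0,0,0],"rotation": [0,0,0]}

```text
time_s: 10.5
tool_pos: [0.5211, 0.0623, 0.03]
tool_rot: [179.8, 0.4, 143.7]
force: [-0.1, -0.4, -0.5]
grip_width: 0.0009
```

```bash
python3 -c "
from h import *; st(); print(env.get_obs()['qpos'].round(1))
a=env.read_camera('side')[80:320,160:480]
b=np.uint8(255*(a/255.)**.45)
Q=env.camera_params('side'); X=np.array(Q['R'])@env.get_obs()['tool_pos']+Q['t']; u=[int(2.5*(Q['fx']*X[0]/X[2]+Q['cx']-160)),int(2.5*(Q['fy']*X[1]/X[2]+Q['cy']-80))]
b=cv2.resize(b,None,fx=2.5,fy=2.5); cv2.circle(b,u,5,(0,255,255),1); print(u)
cv2.imwrite('pics/s5.png',b[:,:,::-1])"
```

```text
t10.50 plate x -68.8 y 32.5 z 30.0 mm rot [179.83   0.42 143.66] F [-0.1 -0.4 -0.5] w 0.0009
[-23.9  11.3  15.4 112.4  -3.4  56.4 136.7]
[351, 474]
```

View pics/s5.png

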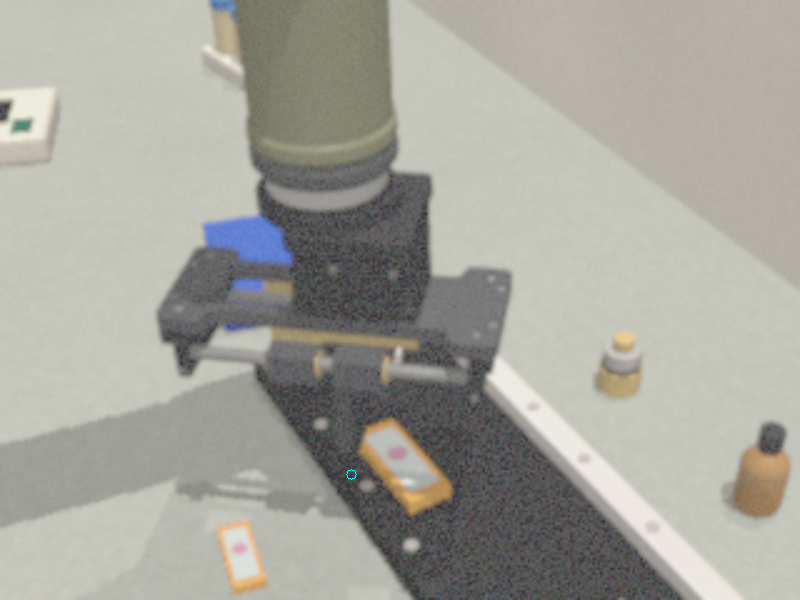

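Picture 10: the fingers are visible as a dark column from about (345,385) down to about (345,450), ending above the expected TCP mark at (351,474). Now I measure the tip numerically on averaged frames.

```bash
python3 -c "
from h import *
a=np.mean([env.read_camera('side').astype(float) for _ in range(12)],0).mean(2)
np.save('avg.npy',a)
print('cols',list(range(286,312)))
for v in range(226,278): print(v,' '.join('%3d'%x for x in a[v,286:312]))"
```

```text
cols [286, 287, 288, 289, 290, 291, 292, 293, 294, 295, 296, 297, 298, 299, 300, 301, 302, 303, 304, 305, 306, 307, 308, 309, 310, 311]
226  85  78  70  72  74  71  59  39  31  31  32  30  33  32  35  33  34  35  34  35  38  37  37  40  39  38
227  78  70  58  53  55  55  47  36  32  30  30  30  31  31  34  29  30  29  32  31  31  32  31  33  32  34
228  70  68  53  38  35  38  39  32  31  31  31  32  31  29  31  32  31  29  31  32  28  32  30  32  29  31
229  58  61  46  26  21  27  31  33  32  30  30  31  30  33  30  31  31  29  28  30  29  32  30  31  30  31
230  47  48  33  22  17  19  26  29  31  31  32  33  31  28  31  31  32  32  33  32  32  31  31  30  29  32
231  34  30  26  18  16  19  20  29  29  34  30  31  32  29  32  29  33  31  32  30  32  32  32  31  30  32
232  27  23  18  17  17  18  19  28  31  30  30  31  32  32  30  32  30  30  31  31  33  31  30  32  33  29
233  24  21  12  16  18  21  20  24  30  31  31  31  33  31  29  32  31  31  31  32  31  31  30  32  32  30
234  23  17  19  19  18  17  19  24  30  29  30  29  31  29  31  31  29  30  31  31  32  30  31  33 
[... 3951 characters left out ...]
  18  17  16  18  15  15  23  30  29  20  15  14  19
272  84  81  72  67  60  41  21  13  14  14  14  15  16  16  17  14  14  18  29  45  56  54  42  23  15  12
273  87  85  77  70  66  52  34  17  12  14  14  19  16  16  12  12  12  26  51  64  72  70  64  40  17  16
274  85  87  82  74  68  61  48  29  16  14  14  14  15  16  15  15  14  30  57  70  74  74  71  46  20  15
275  87  85  83  75  69  67  61  45  25  17  14  15  15  18  14  16  12  23  45  62  69  65  57  37  16  18
276  83  82  84  80  73  69  66  59  38  21  14  12  17  14  15  13  15  20  24  39  45  42  35  25  17  16
277  73  81  84  84  80  70  66  64  48  29  14  14  14  14  14  15  16  13  10  18  20  17  19  17  15  16
```

The front face of the fingers ends at px (297,260.5), about 20+ mm above the reported TCP. The stop at z = -8.3 was therefore genuine contact with the plate; the final zero row had relieved the force. So the z readout is about 28 mm low and the lateral readout is fine. The gripper runs on parallel rods, so half-open fingers are usable. I'll restore the yaw, open to about 52 mm and descend to reported z ≈ -4.5 mm.

Call:
carry_out:
  plan:
    - {"grip": 0.4,"dp": [0,0,0],"rotation": [0,0,7.1]}
    - {"grip": 0.4,"dp": [0,0,0],"rotation": [0,0,7.1]}
    - {"grip": 0.4,"dp": [0,0,0],"rotation": [0,0,7.1]}
    - {"grip": 0.4,"dp": [0,0,0],"rotation": [0,0,7.1]}
    - {"grip": 0.4,"dp": [0,0,0],"rotation": [0,0,7.1]}
    - {"grip": 0.4,"dp": [0,0,0],"rotation": [0,0,7.1]}
    - {"grip": 0.4,"dp": [0,0,0],"rotation": [0,0,7]}
    - {"grip": 0.4,"dp": [0,0,0],"rotation": [0,0,0]}

```text
time_s: 11.82
tool_pos: [0.5213, 0.0622, 0.0304]
tool_rot: [179.5, 0.1, 92.8]
force: [0.3, 0.6, -0.2]
grip_width: 0.0454
```

Call:
carry_out:
  plan:
    - {"grip": 0.4,"dp": [0,-0.007,0.01],"rotation": [0,0,0]}
    - {"grip": 0.4,"dp": [0,-0.001,0.01],"rotation": [0,0,0]}
    - {"grip": 0.4,"dp": [0,0,0.006],"rotation": [0,0,0]}
    - {"grip": 0.4,"dp": [0,0,0.001],"rotation": [0,0,0]}
    - {"grip": 0.4,"dp": [0,0,0],"rotation": [0,0,0]}
    - {"grip": 0.4,"dp": [0,0,0],"rotation": [0,0,0]}

```text
time_s: 12.32
tool_pos: [0.5112, 0.0616, -0.0008]
tool_rot: [179.7, 0.1, 93.5]
force: [0.4, 0.1, 0.7]
grip_width: 0.0522
```

```bash
python3 -c "from h import *; st()"
```

```text
t12.32 plate x -78.7 y 32.3 z -0.8 mm rot [1.7968e+02 1.5000e-01 9.3500e+01] F [0.4 0.1 0.7] w 0.0522
```

Call:
carry_out:
  plan:
    - {"grip": 0.4,"dp": [0,0.006,0.002],"rotation": [0,0,0]}
    - {"grip": 0.4,"dp": [0,0,0.004],"rotation": [0,0,0]}
    - {"grip": 0.4,"dp": [0,0,0.004],"rotation": [0,0,0]}
    - {"grip": 0.4,"dp": [0,0,0.004],"rotation": [0,0,0]}

```text
time_s: 12.65
tool_pos: [0.5188, 0.0622, -0.009]
tool_rot: [179.8, 0.0, 93.5]
force: [-21.5, -4.0, 58.2]
grip_width: 0.0524
```

Call:
carry_out:
  plan:
    - {"grip": 0.4,"dp": [0,0,-0.004],"rotation": [0,0,0]}
    - {"grip": 0.4,"dp": [0,0,0],"rotation": [0,0,0]}

```text
time_s: 12.82
tool_pos: [0.5205, 0.0623, -0.0024]
tool_rot: [179.7, -0.1, 93.5]
force: [0.6, 0.4, -0.1]
grip_width: 0.052
```

Contact confirmed: 58 N up at reported -9 mm, so the plate face is at about -8.5. Now I push with the tips about 4 mm above the face.

Call:
carry_out:
  plan:
    - {"grip": 0.4,"dp": [0,0.006,0.002],"rotation": [0,0,0]}
    - {"grip": 0.4,"dp": [0,0.006,0],"rotation": [0,0,0]}
    - {"grip": 0.4,"dp": [0,0.006,0],"rotation": [0,0,0]}
    - {"grip": 0.4,"dp": [0,0.006,0],"rotation": [0,0,0]}
    - {"grip": 0.4,"dp": [0,0.006,0],"rotation": [0,0,0]}

```text
time_s: 13.23
tool_pos: [0.5523, 0.0644, -0.0061]
tool_rot: [179.7, -0.0, 93.6]
force: [0.6, 0.5, -0.5]
grip_width: 0.0525
```

```bash
cat >> h.py <<'E'
def sidecar(n=1,top=.03):
    """carrier orange mask in the side view -> centroid & min-area-rect pixels; also predicted rect for pose on demand"""
    im=np.mean([env.read_camera('side').astype(float) for _ in range(n)],0).astype(np.uint8)
    h=cv2.cvtColor(im,cv2.COLOR_RGB2HSV); m=cv2.inRange(h,(5,120,60),(28,255,255)); m[:,:270]=0; m[:225]=0; m[:,480:]=0
    k=cv2.findNonZero(m); return im,m,None if k is None else (len(k),k[:,0].min(0),k[:,0].max(0))
Q=env.camera_params('side')
def pj(X):
    X=np.array(Q['R'])@X+Q['t']; return np.array([Q['fx']*X[0]/X[2]+Q['cx'],Q['fy']*X[1]/X[2]+Q['cy']])
def wp(x,y,z): return np.r_[O+np.array(x)*EX+y*EY,z]
E
python3 -c "
from h import *; st(); print(sidecar()[2]); print([pj(wp(-.034+a,.032+b,z)).round(1) for a in(-.015,.015) for b in(-.038,.038) for z in (.02,.03)])"
```

```text
t13.23 plate x -37.6 y 32.9 z -6.1 mm rot [ 1.7974e+02 -5.0000e-02  9.3570e+01] F [ 0.6  0.5 -0.5] w 0.0525
(793, array([286, 225], dtype=int32), array([475, 286], dtype=int32))
[array([323.1, 284.6]), array([323., 280.]), array([301.4, 256.6]), array([301.1, 252.2]), array([339.6, 277.9]), array([339.7, 273.3]), array([317.1, 250.8]), array([317. , 246.3])]
```

Call:
carry_out:
  plan:
    - {"grip": 0.4,"dp": [0,0.006,-0.001],"rotation": [0,0,0]}
    - {"grip": 0.4,"dp": [0,0.006,0],"rotation": [0,0,0]}
    - {"grip": 0.4,"dp": [0,0.006,0],"rotation": [0,0,0]}
    - {"grip": 0.4,"dp": [0,0.006,0],"rotation": [0,0,0]}
    - {"grip": 0.4,"dp": [0,0.006,0],"rotation": [0,0,0]}
    - {"grip": 0.4,"dp": [0,0.005,0],"rotation": [0,0,0]}

```text
time_s: 13.78
tool_pos: [0.5914, 0.0668, -0.0059]
tool_rot: [179.8, -0.0, 93.6]
force: [0.4, 0.3, -0.5]
grip_width: 0.0521
```

```bash
python3 -c "
from h import *; st(); im,m,k=sidecar(4); m[:240]=0; m[:,430:]=0; q=cv2.findNonZero(m)[:,0]; print(len(q),q[q[:,1].argmax()],q[q[:,0].argmax()],q[q[:,0].argmin()],q[q[:,1].argmin()])
for x in(-.01,.01,.03,.04): print(x,[pj(wp(x+a,.032-.038,z)).round(1) for a in(-.015,.015) for z in (.02,.03)])
b=np.uint8(255*(im[150:390,240:540]/255.)**.5);cv2.imwrite('pics/s6.png',cv2.resize(b,None,fx=2.5,fy=2.5)[:,:,::-1])"
```

```text
t13.78 plate x 1.6 y 33.1 z -5.9 mm rot [179.77  -0.    93.59] F [ 0.4  0.3 -0.5] w 0.0521
189 [358 271] [374 261] [337 246] [340 242]
-0.01 [array([336.4, 279.2]), array([336.4, 274.7]), array([352.5, 272.7]), array([352.6, 268.1])]
0.01 [array([347.2, 274.8]), array([347.3, 270.3]), array([363. , 268.4]), array([363.2, 263.9])]
0.03 [array([357.8, 270.5]), array([358., 266.]), array([373.3, 264.2]), array([373.6, 259.7])]
0.04 [array([363. , 268.4]), array([363.2, 263.9]), array([378.4, 262.2]), array([378.7, 257.7])]
```

The carrier has now moved to x ≈ 30 mm (near bottom corner at px (358,271)). About 10 mm remain to the rail.

Call:
carry_out:
  plan:
    - {"grip": 0.4,"dp": [0,0.004,0],"rotation": [0,0,0]}
    - {"grip": 0.4,"dp": [0,0.003,0],"rotation": [0,0,0]}
    - {"grip": 0.4,"dp": [0,0.001,0],"rotation": [0,0,0]}
    - {"grip": 0.4,"dp": [0,0.001,0],"rotation": [0,0,0]}

```text
time_s: 14.32
tool_pos: [0.599, 0.0672, -0.006]
tool_rot: [179.9, -0.0, 93.6]
force: [0.3, 0.2, 0.8]
grip_width: 0.0522
```

Call:
carry_out:
  plan:
    - {"grip": 0.4,"dp": [0,0.001,0],"rotation": [0,0,0]}
    - {"grip": 0.4,"dp": [0,0.001,0],"rotation": [0,0,0]}

```text
time_s: 14.48
tool_pos: [0.6011, 0.0674, -0.006]
tool_rot: [179.9, -0.0, 93.6]
force: [0.2, 0.6, 0.1]
grip_width: 0.0521
```

Call:
carry_out:
  plan:
    - {"grip": 0.4,"dp": [0,0.0015,0],"rotation": [0,0,0]}
    - {"grip": 0.4,"dp": [0,0.0015,0],"rotation": [0,0,0]}

```text
time_s: 14.65
tool_pos: [0.6042, 0.0676, -0.006]
tool_rot: [179.9, -0.0, 93.6]
force: [0.1, 0.7, 0.8]
grip_width: 0.0522
```

Call:
carry_out:
  plan:
    - {"grip": 0.4,"dp": [0,0.001,0],"rotation": [0,0,0]}
    - {"grip": 0.4,"dp": [0,0.001,0],"rotation": [0,0,0]}

```text
time_s: 14.82
tool_pos: [0.605, 0.0678, -0.0063]
tool_rot: [-179.9, -0.0, 93.6]
force: [-4.1, -0.4, 1.5]
grip_width: 0.0525
```

```bash
python3 -c "
from h import *; st(); im,m,k=sidecar(4); m[:240]=0; m[:,430:]=0; q=cv2.findNonZero(m)[:,0]; print(len(q),q[q[:,1].argmax()],q[q[:,0].argmax()],q[q[:,0].argmin()],q[q[:,1].argmin()])"
```

```text
t14.82 plate x 15.2 y 33.4 z -6.3 mm rot [-1.7993e+02 -4.0000e-02  9.3570e+01] F [-4.1 -0.4  1.5] w 0.0525
180 [364 268] [379 258] [346 241] [347 240]
```

Call:
carry_out:
  plan:
    - {"grip": 0.4,"dp": [0,0.001,0],"rotation": [0,0,0]}
    - {"grip": 0.4,"dp": [0,0.001,0],"rotation": [0,0,0]}
    - {"grip": 0.4,"dp": [0,0.001,0],"rotation": [0,0,0]}
    - {"grip": 0.4,"dp": [0,0.001,0],"rotation": [0,0,0]}

```text
time_s: 15.35
tool_pos: [0.6048, 0.0677, -0.0075]
tool_rot: [-179.5, -0.0, 93.5]
force: [-5.4, 0.3, 2.8]
grip_width: 0.0524
```

Call:
carry_out:
  plan:
    - {"grip": 0.4,"dp": [0,0.0005,0],"rotation": [0,0,0]}
    - {"grip": 0.4,"dp": [0,0.0005,0],"rotation": [0,0,0]}
    - {"grip": 0.4,"dp": [0,0,0],"rotation": [0,0,0]}

```text
time_s: 15.6
tool_pos: [0.6046, 0.0676, -0.008]
tool_rot: [-179.3, -0.1, 93.5]
force: [-3.1, 0.1, 1.4]
grip_width: 0.0526
```

```bash
python3 -c "
from h import *; st(); im,m,k=sidecar(4); m[:240]=0; m[:,430:]=0; q=cv2.findNonZero(m)[:,0]; print(len(q),q[q[:,1].argmax()],q[q[:,0].argmax()],q[q[:,0].argmin()],q[q[:,1].argmin()])"
```

```text
t15.60 plate x 14.9 y 33.2 z -8.0 mm rot [-1.793e+02 -5.000e-02  9.351e+01] F [-3.1  0.1  1.4] w 0.0526
181 [364 268] [379 258] [346 244] [348 240]
```

It is pressed flat on the rail at TCP x ≈ 15 with 3–5 N steady, and the carrier corner (364,268) matches x ≈ 40, y ≈ 32 mm. Step 1 was held for over 0.5 s. Now I back off, lift, and go behind the carrier's +y end.

Call:
carry_out:
  plan:
    - {"grip": 0.4,"dp": [0,-0.006,-0.001],"rotation": [0.6,0,0]}
    - {"grip": 0.4,"dp": [0,-0.008,-0.005],"rotation": [0,0,0]}
    - {"grip": 1,"dp": [0,0,-0.02],"rotation": [0,0,0]}
    - {"grip": 1,"dp": [0.02,0,-0.01],"rotation": [0,0,0.3]}
    - {"grip": 1,"dp": [0.025,0,0],"rotation": [0,0,0]}
    - {"grip": 1,"dp": [0.02,0.01,0],"rotation": [0,0,0]}
    - {"grip": 1,"dp": [0,0.01,0],"rotation": [0,0,0]}
    - {"grip": 1,"dp": [0,0,0],"rotation": [0,0,0]}

```text
time_s: 16.47
tool_pos: [0.616, 0.1332, 0.0361]
tool_rot: [180.0, -0.1, 93.1]
force: [0.4, -1.5, 0.0]
grip_width: 0.0199
```

```bash
python3 -c "from h import *; st()"
```

```text
t16.47 plate x 29.9 y 98.1 z 36.1 mm rot [ 1.7998e+02 -8.0000e-02  9.3060e+01] F [ 0.4 -1.5  0. ] w 0.0199
```

Settle at x ≈ 39, y ≈ 105 and come down.

Call:
carry_out:
  plan:
    - {"grip": 1,"dp": [0.006,0.007,0],"rotation": [0,0,0]}
    - {"grip": 1,"dp": [0.001,0.001,0],"rotation": [0,0,0]}
    - {"grip": 1,"dp": [0,0,0],"rotation": [0,0,0]}
    - {"grip": 1,"dp": [0,0,0.012],"rotation": [0,0,0]}
    - {"grip": 1,"dp": [0,0,0.008],"rotation": [0,0,0]}
    - {"grip": 1,"dp": [0,0,0],"rotation": [0,0,0]}

```text
time_s: 16.97
tool_pos: [0.6255, 0.1362, 0.0151]
tool_rot: [179.8, 0.0, 92.8]
force: [-0.3, 0.9, 0.1]
grip_width: 0.0002
```

```bash
python3 -c "from h import *; st()"
```

```text
t16.97 plate x 39.5 y 100.5 z 15.1 mm rot [1.7982e+02 5.0000e-02 9.2790e+01] F [-0.3  0.9  0.1] w 0.0002
```

Call:
carry_out:
  plan:
    - {"grip": 1,"dp": [0.004,-0.001,0.006],"rotation": [0,0,-0.4]}
    - {"grip": 1,"dp": [0,-0.001,0.006],"rotation": [0,0,0]}
    - {"grip": 1,"dp": [0,0,0.003],"rotation": [0,0,0]}
    - {"grip": 1,"dp": [0,0,0.001],"rotation": [0,0,0]}
    - {"grip": 1,"dp": [0,0,0],"rotation": [0,0,0]}

```text
time_s: 17.38
tool_pos: [0.6207, 0.1386, -0.0053]
tool_rot: [-179.9, 0.1, 93.1]
force: [0.5, -0.3, -0.1]
grip_width: 0.0004
```

```bash
python3 -c "from h import *; st()"
```

```text
t17.38 plate x 34.8 y 103.2 z -5.3 mm rot [-1.799e+02  1.400e-01  9.314e+01] F [ 0.5 -0.3 -0.1] w 0.0004
```

Call:
carry_out:
  plan:
    - {"grip": 1,"dp": [0,0.003,0],"rotation": [0,0,0]}
    - {"grip": 1,"dp": [-0.004,0.001,0],"rotation": [0,0,0]}
    - {"grip": 1,"dp": [-0.005,0,0],"rotation": [0,0,0]}
    - {"grip": 1,"dp": [-0.005,0,0],"rotation": [0,0,0]}
    - {"grip": 1,"dp": [-0.005,0,0],"rotation": [0,0,0]}
    - {"grip": 1,"dp": [-0.005,0,0],"rotation": [0,0,0]}
    - {"grip": 1,"dp": [-0.005,0,0],"rotation": [0,0,0]}
    - {"grip": 1,"dp": [-0.005,0,0],"rotation": [0,0,0]}

```text
time_s: 18.05
tool_pos: [0.6285, 0.1023, -0.0037]
tool_rot: [179.9, 0.1, 93.2]
force: [-0.4, 0.2, 0.0]
grip_width: 0.0006
```

```bash
cat >> h.py <<'E'
def look(y):
    st(); im,m,_=sidecar(4); m[:240]=0; m[:,470:]=0; q=cv2.findNonZero(m)[:,0]; print(len(q),"lowest",q[q[:,1].argmax()],"right",q[q[:,0].argmax()],"left",q[q[:,0].argmin()])
    for d in (-.01,0,.01): print(round(y+d,3),"pred near-bottom",pj(wp(.025,y+d-.038,.02)).round(1),"far-top",pj(wp(.055,y+d-.038,.03)).round(1))
    return im
E
python3 -c "
from h import *; look(.025)"
```

```text
t18.05 plate x 40.6 y 66.5 z -3.7 mm rot [1.7994e+02 1.0000e-01 9.3180e+01] F [-0.4  0.2  0. ] w 0.0006
751 lowest [462 286] right [469 262] left [345 243]
0.015 pred near-bottom [368.8 274.7] far-top [384.7 263.8]
0.025 pred near-bottom [365.4 271. ] far-top [381.2 260.1]
0.035 pred near-bottom [362.  267.3] far-top [377.7 256.6]
```

```bash
sed -i 's/m\[:,470:\]=0/m[:300,435:]=0/' h.py; python3 -c "
from h import *; look(.025)"
```

```text
t18.25 plate x 40.6 y 67.2 z -3.8 mm rot [1.7995e+02 9.0000e-02 9.3180e+01] F [ 0.3 -0.7 -0.1] w 0.0005
389 lowest [369 274] right [384 263] left [345 243]
0.015 pred near-bottom [368.8 274.7] far-top [384.7 263.8]
0.025 pred near-bottom [365.4 271. ] far-top [381.2 260.1]
0.035 pred near-bottom [362.  267.3] far-top [377.7 256.6]
```

The carrier is at y ≈ 16 and still on the rail (corners match x = 40). The TCP-to-centre offset is 51 mm, so home is at TCP y ≈ -81. Continuing.

Call:
carry_out:
  plan:
    - {"grip": 1,"dp": [-0.005,0,0.001],"rotation": [0,0,0]}
    - {"grip": 1,"dp": [-0.005,0,0],"rotation": [0,0,0]}
    - {"grip": 1,"dp": [-0.005,0,0],"rotation": [0,0,0]}
    - {"grip": 1,"dp": [-0.005,0,0],"rotation": [0,0,0]}
    - {"grip": 1,"dp": [-0.005,0,0],"rotation": [0,0,0]}
    - {"grip": 1,"dp": [-0.005,0,0],"rotation": [0,0,0]}
    - {"grip": 1,"dp": [-0.005,0,0],"rotation": [0,0,0]}
    - {"grip": 1,"dp": [-0.003,0,0],"rotation": [0,0,0]}

```text
time_s: 19.12
tool_pos: [0.6305, 0.063, -0.0052]
tool_rot: [180.0, 0.1, 93.4]
force: [0.2, 1.0, 0.3]
grip_width: 0.0006
```

```bash
python3 -c "
from h import *; look(-.025)"
```

```text
t19.12 plate x 40.5 y 27.2 z -5.2 mm rot [1.7997e+02 8.0000e-02 9.3350e+01] F [0.2 1.  0.3] w 0.0006
439 lowest [270 350] right [398 278] left [270 350]
-0.035 pred near-bottom [386.8 294.5] far-top [403.4 282.9]
-0.025 pred near-bottom [383.  290.4] far-top [399.5 278.9]
-0.015 pred near-bottom [379.3 286.4] far-top [395.7 275. ]
```

Call:
carry_out:
  plan:
    - {"grip": 1,"dp": [-0.005,0,0],"rotation": [0,0,0]}
    - {"grip": 1,"dp": [-0.005,0,0],"rotation": [0,0,0]}
    - {"grip": 1,"dp": [-0.005,0,0],"rotation": [0,0,0]}
    - {"grip": 1,"dp": [-0.005,0,0],"rotation": [0,0,0]}
    - {"grip": 1,"dp": [-0.005,0,0],"rotation": [0,0,0]}
    - {"grip": 1,"dp": [-0.005,0,0],"rotation": [0,0,0]}
    - {"grip": 1,"dp": [-0.005,0,0],"rotation": [0,0,0]}
    - {"grip": 1,"dp": [-0.003,0,0],"rotation": [0,0,0]}

```text
time_s: 19.98
tool_pos: [0.6329, 0.025, -0.0053]
tool_rot: [180.0, -0.0, 93.6]
force: [0.1, 0.4, -1.2]
grip_width: 0.0003
```

```bash
sed -i 's/m\[:300,435:\]=0/m[:300,435:]=0; m[:,:320]=0/' h.py; python3 -c "
from h import *; im=look(-.065)
cv2.imwrite('pics/s7.png',cv2.resize(np.uint8(255*(im[180:380,280:500]/255.)**.55),None,fx=3,fy=3)[:,:,::-1])"
```

```text
t19.98 plate x 40.7 y -10.9 z -5.3 mm rot [ 1.7998e+02 -1.0000e-02  9.3580e+01] F [ 0.1  0.4 -1.2] w 0.0003
519 lowest [396 304] right [413 293] left [368 242]
-0.075 pred near-bottom [402.5 311.8] far-top [419.7 299.6]
-0.065 pred near-bottom [398.4 307.3] far-top [415.5 295.3]
-0.055 pred near-bottom [394.5 303. ] far-top [411.4 291.1]
```

View pics/s7.png

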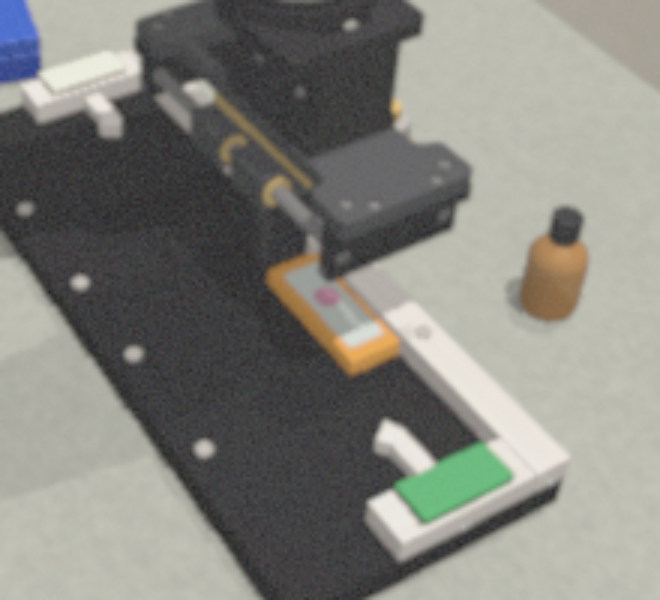

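Picture 11: the carrier is flat along the rail at y ≈ -60, heading for the pocket, and the bottle is untouched. I check the rear near corner (about px (370,270)) for yaw before entering.

```bash
cat >> h.py <<'E'
def near_edge(z=.02):
    """carrier lower-left silhouette (near bottom edge) -> plate frame x,y at z"""
    im,m,_=sidecar(6); m[:255]=0; m[:300,435:]=0; m[:,:320]=0; n,l,s_,_c=cv2.connectedComponentsWithStats(m); i=1+np.argmax(s_[1:,4]); m=l==i
    Rs=np.array(Q['R']);C=-Rs.T@Q['t']; out=[]
    for v in range(s_[i,1]+4,s_[i,1]+s_[i,3]-3,3):
        u=np.flatnonzero(m[v])[0]; d=Rs.T@[(u-.5-Q['cx'])/Q['fx'],(v-Q['cy'])/Q['fy'],1]; X=C+d*(z-C[2])/d[2]; e=X[:2]-O; out.append([e@EX*1e3,e@EY*1e3])
    return np.array(out)
E
python3 -c "
from h import *; e=near_edge(); print(e.round(1).tolist())"
```

```text
[[34.7, -13.2], [28.1, -17.5], [25.7, -24.1], [26.0, -32.2], [25.0, -39.4], [25.4, -47.3], [25.8, -55.1], [24.8, -61.9], [25.1, -69.5], [25.5, -76.9], [25.9, -84.2]]
```

The near edge lies at x = 25–26 mm along its whole length, so it is parallel and on the rail. Continuing into the pocket.

Call:
carry_out:
  plan:
    - {"grip": 1,"dp": [-0.004,0,0],"rotation": [0,0,0.3]}
    - {"grip": 1,"dp": [-0.004,0,0],"rotation": [0,0,0]}
    - {"grip": 1,"dp": [-0.004,0,0],"rotation": [0,0,0]}
    - {"grip": 1,"dp": [-0.004,0,0],"rotation": [0,0,0]}
    - {"grip": 1,"dp": [-0.004,0,0],"rotation": [0,0,0]}
    - {"grip": 1,"dp": [-0.004,0,0],"rotation": [0,0,0]}
    - {"grip": 1,"dp": [-0.003,0,0],"rotation": [0,0,0]}

```text
time_s: 21.07
tool_pos: [0.6345, -0.0022, -0.0053]
tool_rot: [180.0, -0.1, 93.4]
force: [1.2, -0.2, -0.5]
grip_width: 0.0006
```

```bash
python3 -c "
from h import *; st(); e=near_edge(); print(e.round(1).tolist())"
```

```text
t21.07 plate x 40.8 y -38.2 z -5.3 mm rot [ 1.7998e+02 -5.0000e-02  9.3400e+01] F [ 1.2 -0.2 -0.5] w 0.0006
[[34.4, -39.6], [27.9, -43.6], [25.5, -49.9], [24.5, -56.8], [24.9, -64.4], [25.3, -71.9], [25.6, -79.3], [24.7, -85.9], [25.0, -93.1], [25.4, -100.2], [25.7, -107.1], [24.8, -113.3]]
```

Call:
carry_out:
  plan:
    - {"grip": 1,"dp": [-0.004,0,0],"rotation": [0,0,0.2]}
    - {"grip": 1,"dp": [-0.004,0,0],"rotation": [0,0,0]}
    - {"grip": 1,"dp": [-0.004,0,0],"rotation": [0,0,0]}
    - {"grip": 1,"dp": [-0.004,0,0],"rotation": [0,0,0]}
    - {"grip": 1,"dp": [-0.004,0,0],"rotation": [0,0,0]}
    - {"grip": 1,"dp": [-0.004,0,0],"rotation": [0,0,0]}
    - {"grip": 1,"dp": [-0.003,0,0],"rotation": [0,0,0]}

```text
time_s: 21.95
tool_pos: [0.6361, -0.0285, -0.0055]
tool_rot: [180.0, -0.1, 93.4]
force: [-0.3, 0.1, -0.5]
grip_width: 0.0003
```

```bash
python3 -c "
from h import *; st(); e=near_edge(); print(e.round(1).tolist())"
```

```text
t21.95 plate x 41.1 y -64.5 z -5.5 mm rot [ 1.80e+02 -1.20e-01  9.34e+01] F [-0.3  0.1 -0.5] w 0.0003
[[38.0, -67.1], [29.0, -69.2], [25.4, -74.4], [24.4, -81.0], [24.8, -88.3], [25.1, -95.4], [25.5, -102.5], [24.5, -108.7], [24.9, -115.6], [25.2, -122.4], [25.6, -129.0], [28.4, -137.0], [28.7, -143.5]]
```

Call:
carry_out:
  plan:
    - {"grip": 1,"dp": [-0.003,0,0],"rotation": [0,0,0]}
    - {"grip": 1,"dp": [-0.003,0,0],"rotation": [0,0,0]}
    - {"grip": 1,"dp": [-0.003,0,0],"rotation": [0,0,0]}
    - {"grip": 1,"dp": [-0.002,0,0],"rotation": [0,0,0]}

```text
time_s: 22.58
tool_pos: [0.6369, -0.0372, -0.0057]
tool_rot: [180.0, -0.2, 93.6]
force: [0.5, 0.2, 0.4]
grip_width: 0.0005
```

Call:
carry_out:
  plan:
    - {"grip": 1,"dp": [-0.001,0,0],"rotation": [0,0,0]}
    - {"grip": 1,"dp": [-0.001,0,0],"rotation": [0,0,0]}

```text
time_s: 22.75
tool_pos: [0.6371, -0.04, -0.0056]
tool_rot: [180.0, -0.2, 93.6]
force: [0.1, 0.9, 0.3]
grip_width: 0.0003
```

Call:
carry_out:
  plan:
    - {"grip": 1,"dp": [-0.001,0,0],"rotation": [0,0,0]}
    - {"grip": 1,"dp": [-0.001,0,0],"rotation": [0,0,0]}

```text
time_s: 22.92
tool_pos: [0.6372, -0.0424, -0.0057]
tool_rot: [-180.0, -0.2, 93.6]
force: [0.2, 0.5, -0.6]
grip_width: 0.0001
```

```bash
python3 -c "from h import *; st()"
```

```text
t22.92 plate x 41.3 y -78.4 z -5.7 mm rot [-180.     -0.19   93.55] F [ 0.2  0.5 -0.6] w 0.0001
```

Call:
carry_out:
  plan:
    - {"grip": 1,"dp": [-0.0015,0,0],"rotation": [0,0,0]}
    - {"grip": 1,"dp": [-0.0015,0,0],"rotation": [0,0,0]}

```text
time_s: 23.08
tool_pos: [0.6374, -0.0454, -0.0057]
tool_rot: [-180.0, -0.2, 93.6]
force: [-0.6, 0.7, -0.3]
grip_width: 0.0001
```

Call:
carry_out:
  plan:
    - {"grip": 1,"dp": [-0.001,0,0],"rotation": [0,0,0]}
    - {"grip": 1,"dp": [-0.001,0,0],"rotation": [0,0,0]}

```text
time_s: 23.25
tool_pos: [0.6375, -0.0477, -0.0057]
tool_rot: [-180.0, -0.2, 93.6]
force: [0.2, 1.1, 0.3]
grip_width: 0.0007
```

```bash
python3 -c "from h import *; st(); print(near_edge().round(1).tolist())"
```

```text
t23.25 plate x 41.3 y -83.8 z -5.7 mm rot [-180.     -0.19   93.57] F [0.2 1.1 0.3] w 0.0007
[[37.4, -86.1], [29.9, -88.9], [26.3, -93.8], [25.4, -100.2], [24.4, -106.4], [24.8, -113.3], [25.1, -120.1], [25.5, -126.8], [25.8, -133.4], [27.3, -140.7], [27.7, -147.1], [29.2, -154.2]]
```

Call:
carry_out:
  plan:
    - {"grip": 1,"dp": [-0.001,0,0],"rotation": [0,0,0]}
    - {"grip": 1,"dp": [-0.001,0,0],"rotation": [0,0,0]}

```text
time_s: 23.72
tool_pos: [0.6377, -0.0491, -0.0057]
tool_rot: [-180.0, -0.2, 93.6]
force: [-0.4, 0.1, 0.2]
grip_width: 0.0005
```

Call:
carry_out:
  plan:
    - {"grip": 1,"dp": [-0.001,0,0],"rotation": [0,0,0]}
    - {"grip": 1,"dp": [-0.001,0,0],"rotation": [0,0,0]}

```text
time_s: 23.88
tool_pos: [0.6377, -0.0498, -0.0057]
tool_rot: [-180.0, -0.3, 93.6]
force: [-1.1, 2.9, 0.5]
grip_width: 0.0005
```

Call:
carry_out:
  plan:
    - {"grip": 1,"dp": [-0.001,0,0],"rotation": [0,0,0]}
    - {"grip": 1,"dp": [-0.001,0,0],"rotation": [0,0,0]}

```text
time_s: 24.05
tool_pos: [0.6377, -0.0497, -0.0057]
tool_rot: [-180.0, -0.5, 93.7]
force: [-0.5, 3.1, 1.2]
grip_width: 0.0005
```

It has stopped at TCP y ≈ -86 with a steady 3 N, so it is home against the stop. One firmer press, then I back off and lift away.

Call:
carry_out:
  plan:
    - {"grip": 1,"dp": [-0.002,0,0],"rotation": [0,0,0]}
    - {"grip": 1,"dp": [-0.002,0,0],"rotation": [0,0,0]}

```text
time_s: 24.22
tool_pos: [0.6377, -0.0496, -0.0057]
tool_rot: [-179.9, -0.8, 93.8]
force: [-0.5, 5.7, 2.3]
grip_width: 0.0002
```

Call:
carry_out:
  plan:
    - {"grip": 1,"dp": [0.002,0,0],"rotation": [0,0,0]}
    - {"grip": 1,"dp": [0.01,0,0],"rotation": [0,0,0]}
    - {"grip": 1,"dp": [0.01,0,-0.01],"rotation": [0,0,0]}
    - {"grip": 1,"dp": [0.01,0,-0.03],"rotation": [0,0,0]}
    - {"grip": 1,"dp": [0.03,0,-0.03],"rotation": [0,0,0]}
    - {"grip": 1,"dp": [0.03,0,-0.03],"rotation": [0,0,0]}
    - {"grip": 1,"dp": [0.03,0,-0.03],"rotation": [0,0,0]}
    - {"grip": 1,"dp": [0.03,0,-0.03],"rotation": [0,0,0]}

```text
time_s: 24.88
tool_pos: [0.6236, 0.0908, 0.1532]
tool_rot: [-179.2, 0.0, 92.8]
force: [1.6, -0.0, -0.5]
grip_width: 0.0005
```

Call:
carry_out:
  plan:
    - {"grip": 1,"dp": [0.035,0,0],"rotation": [0,0,0]}
    - {"grip": 1,"dp": [0.035,0,0],"rotation": [0,0,0]}
    - {"grip": 1,"dp": [0.035,0,0],"rotation": [0,0,0]}
    - {"grip": 1,"dp": [0.035,0,0],"rotation": [0,0,0]}
    - {"grip": 1,"dp": [0.02,0,0],"rotation": [0,0,0]}
    - {"grip": 1,"dp": [0,0,0],"rotation": [0,0,0]}
    - {"grip": 1,"dp": [0,0,0],"rotation": [0,0,0]}

```text
time_s: 25.47
tool_pos: [0.6183, 0.2714, 0.1719]
tool_rot: [179.3, -0.4, 93.4]
force: [-0.2, -0.4, -0.6]
grip_width: 0.0005
```

```bash
python3 -c "
from h import *; st(); print(near_edge().round(1).tolist())
im=np.mean([env.read_camera('top').astype(float) for _ in range(4)],0).astype(np.uint8)
g=im.copy()[:, 380:]; h=cv2.cvtColor(im,cv2.COLOR_RGB2HSV); m=cv2.inRange(h,(8,120,100),(28,255,255)); m[:170]=0;m[260:]=0;m[:,:380]=0
q=cv2.findNonZero(m)
if q is not None:
    W=np.array([ray(*p,.03)[:2] for p in cv2.boxPoints(cv2.minAreaRect(cv2.convexHull(q)))]); print([[((w-O)@EX*1e3).round(1),((w-O)@EY*1e3).round(1)] for w in W], 'centre',(W.mean(0)-O)@EX,(W.mean(0)-O)@EY)
s=env.read_camera('side')[160:380,260:500]; b=cv2.resize(s,(400,367)); a=cv2.resize(im[160:300,360:512],(398,367))
cv2.imwrite('pics/fin.png',np.hstack([a,b])[:,:,::-1])"
```

```text
t25.47 plate x 39.7 y 235.9 z 171.9 mm rot [179.31  -0.38  93.42] F [-0.2 -0.4 -0.6] w 0.0005
[[40.0, -87.6], [29.9, -88.9], [26.3, -93.8], [25.4, -100.2], [25.7, -107.1], [24.8, -113.3], [25.1, -120.1], [25.5, -126.8], [27.0, -134.2], [28.6, -141.4], [28.9, -147.8], [29.2, -154.2]]
[[np.float64(56.1), np.float64(-93.5)], [np.float64(56.1), np.float64(-171.0)], [np.float64(25.3), np.float64(-170.0)], [np.float64(25.3), np.float64(-92.9)]] centre 0.040700389371385017 -0.13185320994702707
```

View pics/fin.png

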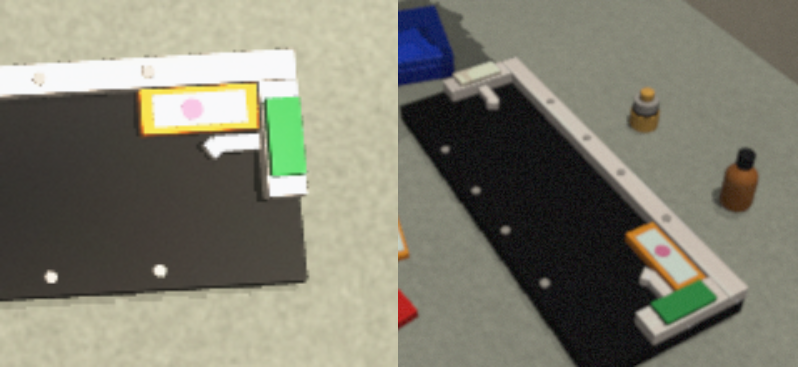

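The carrier is fully home at plate (40.7, -131.9) mm and parallel to the rail, touching rail and stop in both views. The hand is clear and the other objects are undisturbed.

```bash
python3 -c "
from cell import env; print(env.sign_off())"
```

```text
the job is handed in; nothing more can be done
None
```

I pushed the carrier flat against the rail at plate y ≈ +32 mm and held it there for about half a second. I then slid it along the rail into the right (-y) pocket under the green cap, and handed the job in at about 26 s of the 54 s allowed.

**Last checks:**
- **Carrier:** the top view puts it at plate (40.7, -131.9) mm, against a target of (40, -132). Its edges are parallel to the rail, within about 1 mm of the rail and the stop.
- **Firmness:** it pressed on the stop with a steady 3–6 N before I backed off. The side view agrees that it is home.
- **Surroundings:** the bottle, the objective and the hand look undisturbed and clear in the last picture. The slide box was only partly in that picture and I did not measure it.

**What disagreed or went wrong:**
- **Tool height:** the reported z read about 28 mm too low. Two early pushes passed over the carrier without touching it.
- **Probing for contact:** touching the plate to find the true height briefly pressed it with about 58 N vertically at the fingertips, below the 120 N wrist limit.

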